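Close a sample tin in the bench lid press

TASK

Stand the tin with the raised brass lid on the platen of the blue bench press, slide it fully home against the red back stop under the overhead pad, then press the red lever paddle down so the platen end tips up and squeezes the lid fully home in its tin. Press gently (never more than 25 N on the lever), do not push the lid with the gripper, then let the lever come back up, leave the closed tin standing in the press, and leave everything else on the bench alone.

Things in the scene. Friction and masses are not known exactly. Their poses are not given: they have to be found in the camera images.
- tin_mid (a point): centre (half-way up the body) of the steel sample tin to be closed: round, 60 mm diameter, body 60 mm high, about 0.15 to 0.35 kg, standing upright. Its brass lid stands proud of the rim; the two other tins have a flat black top and no brass lid. z up, origin 30 mm above the tin's underside.
- lid: the tin's brass lid, a 56 mm disc 4 mm thick over a plug; origin at the centre of its top face. It starts 3.5 to 5 mm proud of the rim (top 37.5 to 39 mm above tin_mid); fully home its underside meets the rim (top 34 mm above tin_mid). The plug is stiff: about 9 N moves it, it stays where it is left, and it cannot come off.
- press: the blue lid press, fixed to the bench; origin on the bench below the lever's pivot, x the direction in which tins are slid in (yaw within 0.3 rad of straight away from the robot), y along the lever towards its paddle. The platen lies 90 mm to -y. A 26 mm square column, 144 mm high, stands beside and behind the seat at (60, -152) mm and carries the overhead arm.
- overhead (a point): top of the round end (18 mm across) of the blue overhead arm, straight above the seat, 144 mm above the bench; the slim arm is 10 mm thick and runs back to the column. Under it hangs a black pad, 22 mm across, screwed down by an unmeasured amount: its underside is 3 to 11 mm above the raised lid of a seated tin, different each time and to be found by feel.
- load (a point): point on the top face of the platen 75 mm in front (-x) of the seat, a clear flat place to set the tin down, 50 mm above the bench. The aluminium platen is 150 mm long (x, from 110 mm in front of the seat to 40 mm behind it) and 84 mm wide. Flared guide rails 7 mm high lead from 53 mm in front of the seat into a channel 64 mm wide at the seat.
- seat (a point): point on the platen's top face where the centre of the tin's underside is when the tin touches the red back stop (stop face 30 mm beyond, to +x, 16 mm high); straight below the pad. Lies 50 mm above the bench with the lever at rest and rises with the platen.
- platen (a joint): height of the platen above its rest position, in m: 0 at rest, at most 0.0216. The lever's inner end lifts it straight up, 0.69 mm for each mm the paddle goes down.
- lever: the pivoting steel lever, origin on its pivot axis 40 mm above the bench; it turns about the press's x axis. Platen end on -y (90 mm), red paddle on +y (130 mm). Pressing the paddle lifts platen and tin (about 3 to 6 N at the paddle), then moves the lid (9 to 12 N), then goes suddenly stiff when the lid is home. Let go, it returns to rest by the platen's weight.
- paddle (a point): centre of the top face of the red paddle, 50 mm (x) by 44 mm (y) by 8 mm, 70 mm above the bench at rest; it goes down at most 31 mm, and 11 to 23 mm of it close a seated tin.
- tin_b: bystander: a steel tin with a flat black top, 60 mm diameter, 60 mm high; origin at the underside centre. Leave alone.
- tin_c: bystander: a second such tin; origin at the underside centre. Leave alone.
- bottle: bystander: amber bottle, 60 mm diameter, 150 mm high; origin at the underside centre. Leave alone.
- beaker: bystander: white cup, 76 mm diameter, 90 mm high; origin at the underside centre. Leave alone.
- spatula: bystander: spatula lying on the bench. Leave alone.
- brush: bystander: brush lying on the bench. Leave alone.
- weight: bystander: grey metal cylinder 40 mm diameter, 30 mm high; origin at the underside centre. Leave alone.
Things that resemble listed ones, but are neither listed nor needed, are in the scene too. What is shaped like the part that bears tin_mid but orange is not meant.

How it is judged:
By the outcome, as a careful person would: the job done as asked, in the order asked, and still so for the second after the job is handed in, with the robot touching nothing.
It also fails if it takes over 70 s, if anything falls off the work surface, if the arm or the gripper's body presses on something with over 40 N, if the wrist force passes 120 N, or if a joint passes its speed limit or range.

ROBOT

A 6-joint arm with a two-finger parallel gripper is mounted at the origin on the work surface. World frame = base frame: x ahead of the robot, y to its left, z up, the work surface at z = 0. Lengths are in m, angles in rad, forces in N, time in s.
With the tool pointing down it reaches from about 0.4 to 0.825 m from the base axis. Payload 7 kg.
Tool frame: the origin (TCP) lies midway between the tips of the shut fingers; the grasp point (between the pads) lies hold_point_z behind it (hold_point_z is the distance from the TCP to the grasp point, in m); z points along the fingers, y is the direction in which the jaws open and shut (so a half turn about z gives the same grasp; the last joint's range is limited). The gripper opens to 88 mm and grips with 3 to 60 N. Pads are 19 mm wide; open, the fingers measure 130 mm over their backs; the gripper's body (78 mm by 193 mm) begins 47 mm behind the grasp point.
Start: joints at [-1.053, 0.359, 0.012, 0, -1.224, -0.288], TCP at [0.154, -0.657, 0.227] pointing down, gripper open.
Joint ranges: [-3.07, 3.07], [-1.43, 2.12], [-1.02, 1.25], [-3.03, 1.67], [-3.05, -0], [-3.03, 3.03]. Speed limits (rad/s): [2.39, 2.39, 3.01, 3.14, 3.14, 3.14].

INTERFACE

Orientations are given as [roll, pitch, yaw] about the fixed x, y, z axes, in that order (R = Rz(yaw) Ry(pitch) Rx(roll)).
In Python, from station import * gives the robot as it stands. The module is installed in compiled form; this text tells all that it offers.
- The arm moves only by the tool arm_command, never from a script. Its arguments are lists of equal length, an entry for each row: "fingers": the closure, from -1 (fully open) to 1 (shut); "dp": the shift along the world's x, y, z in m, a list of three; "roll": the turn about the world's z in rad. In form: {"fingers": [fingers, ...], "dp": [[x, y, z], ...], "roll": [roll, ...]}. A call has 1 to 8 rows; each row shifts and turns the pose as measured when the row begins; what a row does not reach is not made up. A row lasts 1/10 s, in which the tool goes at most 50 mm and 8.59 degrees, less where a joint would pass 70% of its speed; a pose out of reach is approached as far as the arm can. A call is refused whole if a number of a shift passes 0.05 or a number of a turn 0.15, either way. A call with a gripper value outside its range is refused whole. The fingers move at their own pace and stop on an object; "newtons" is the grip in N (left out, the last holds). Time passes only in rows, so rows that do not move let the fingers close. It gives the time, the measured TCP pose, the force and the opening at its end, in the units of the state.
- get_state(): the state, without advancing time (a new reading comes with each control period).
- grab_frame(name): name is "scene" or "top"; returns the picture (400x640x3 uint8, blue, green, red); there is no depth.
- calibration(name): a dict with "fx", "fy", "cx", "cy" (pixels), "R" (3x3) and "t" (3): a world point X has camera coordinates R X + t. Camera axes: x right, y down, z forward; pixel columns grow to the right and rows downward; lengths in m; the calibration is good to about 2 mm. A picture is of the moment at which its call begins. calibration takes no time and is no camera call.
- job_done(): hands the job in, once; it reports no verdict.
The state is a dict: "t": time; "q": joint angles; "qd": joint speeds; "joint_efforts": joint torques, N m; "eef_pos": TCP position; "ee_rot": TCP orientation; "force": force on the tool from outside, world axes, zero at the start; "moment": the same for the moment, N m; "width": finger opening in m.
Only numpy, scipy, OpenCV 4.12 (cv2) and the standard library are available. Lean on these libraries where they do the work, as an engineer would, in place of code of your own. Each camera call takes 0.05 s, during which the arm holds its last target.

## Working session

There is one attempt and no reset: what is moved stays moved. The work goes in short steps, Python scripts to look and compute and a tool call to move; the robot and the scene stay as the last step left them, time stands still between calls to the robot, and variables do not carry over. Pictures are saved under pics/ and viewed, and the job is handed in when it is done.

Besides the shell and the picture viewer there is one more tool, called after ">>>" as a command line: name --pt "numbers of a row" for each row, then --argument value for the rest. arm_command: Moves the arm, as the interface text tells. Its arguments: {"type":"object","properties":{"fingers":{"type":"array"},"dp":{"type":"array"},"roll":{"type":"array"},"newtons":{"type":"number"}},"required":["fingers","dp","roll"]}

```bash
mkdir -p pics
python3 - <<'E'
from station import *
import cv2
for n in("scene","top"):
    cv2.imwrite(f"pics/{n}0.png",grab_frame(n)); c=calibration(n); print(n,c)
print(get_state())
E
```

```text
scene {'fx': 445.7084565644499, 'fy': 445.7084565644499, 'cx': 316.5915586448079, 'cy': 202.30236422052073, 'R': array([[ 0.69597645,  0.71805537,  0.00364325],
       [ 0.45762684, -0.43963436, -0.77285141],
       [-0.55334841,  0.53955363, -0.63457657]]), 't': array([-0.37869998, -0.14988121,  1.56145914])}
top {'fx': 382.7071573415613, 'fy': 382.7071573415613, 'cx': 320.2949444422604, 'cy': 203.0115512871021, 'R': array([[-2.69206198e-03, -9.99846971e-01,  1.72854590e-02],
       [-9.90387473e-01,  2.75292200e-04, -1.38320561e-01],
       [ 1.38294635e-01, -1.74916696e-02, -9.90236656e-01]]), 't': array([-0.00278636,  0.57473791,  1.36295835])}
{'t': 0.1, 'q': array([-1.05288625e+00,  3.59327357e-01,  1.11352646e-02, -3.11272796e-04,
       -1.22408549e+00, -2.88102267e-01]), 'qd': array([ 7.85419760e-06, -9.11238048e-04,  2.05147243e-03, -7.73520875e-04,
        1.89761857e-04, -6.13758792e-04]), 'joint_efforts': array([-2.94946905e-03, -5.84164381e+01,  2.93752849e+01,  7.01557472e+00,
        1.01719686e-02, -4.27323141e-05]), 'eef_pos': array([ 0.15363265, -0.65683027,  0.22570143]), 'ee_rot': array([ 3.14008930e+00, -1.40344573e-04, -2.91189072e+00]), 'force': array([-0.46263126, -0.20438837, -0.73993931]), 'moment': array([-0.0033773 ,  0.0194272 , -0.00907606]), 'width': 0.08788283018178657}
```

View pics/scene0.png

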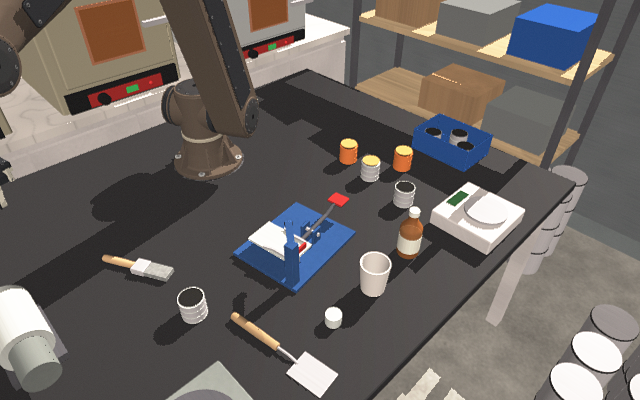

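View pics/top0.png

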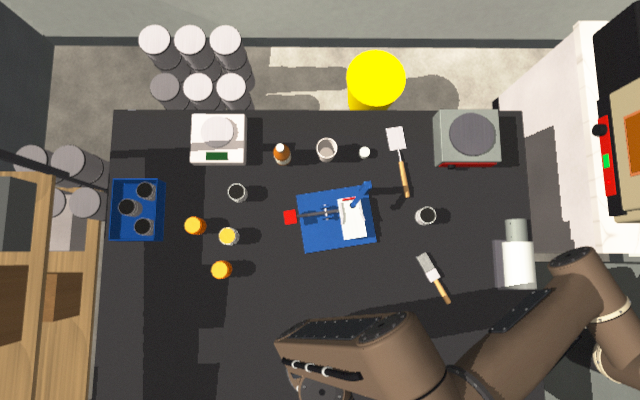

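```bash
ls -la; python3 -c "
import station;print([ (k,getattr(station,k)) for k in dir(station) if k[0]!='_'])"
```

```text
total 12
drwxr-xr-x  3 agent agent 4096 Dec  6 16:30 .
drwxr-xr-x 23 root  root  4096 Dec  6 16:29 ..
drwxr-xr-x  2 agent agent 4096 Dec  6 16:30 pics
[('Unreachable', <class 'station.Unreachable'>), ('calibration', <function make.<locals>.<lambda> at 0x7f58449f8720>), ('get_state', <function make.<locals>.<lambda> at 0x7f58449f8680>), ('grab_frame', <function make.<locals>.drawn_camera at 0x7f58449f8180>), ('hold_point_z', 0.0188), ('job_done', <function connect.<locals>.done at 0x7f584496b7e0>)]
```

```bash
cat > h.py <<'E'
import numpy as np, cv2
from station import *
C={n:calibration(n) for n in("scene","top")}
def ray(n,u,v):
    c=C[n];d=c["R"].T@np.array([(u-c["cx"])/c["fx"],(v-c["cy"])/c["fy"],1]);return -c["R"].T@c["t"],d
def onz(n,u,v,z):
    o,d=ray(n,u,v);return o+d*(z-o[2])/d[2]
def tri(p1,p2):
    (a,d),(b,e)=ray("scene",*p1),ray("top",*p2)
    s=np.linalg.lstsq(np.c_[d,-e],b-a,rcond=None)[0]
    P,Q=a+d*s[0],b+e*s[1];return (P+Q)/2,np.linalg.norm(P-Q)
def proj(n,X):
    c=C[n];p=c["R"]@np.array(X)+c["t"];return np.array([c["fx"]*p[0]/p[2]+c["cx"],c["fy"]*p[1]/p[2]+c["cy"]])
E
python3 - <<'E'
import cv2,numpy as np
s=cv2.imread("pics/scene0.png");t=cv2.imread("pics/top0.png")
r=lambda a,f:cv2.resize(a,None,fx=f,fy=f,interpolation=cv2.INTER_CUBIC)
A=r(s[130:230,320:440],4);B=r(t[170:290,175:275],4)
h=max(A.shape[0],B.shape[0]);pad=lambda a:cv2.copyMakeBorder(a,0,h-a.shape[0],0,0,0)
c=np.hstack([pad(A),pad(B)])
c=c[:, :];cv2.imwrite("pics/crop_tin.png",cv2.resize(c,(min(800,c.shape[1]),int(h*min(1,800/c.shape[1])))))
A=r(s[180:300,220:365],5.5);cv2.imwrite("pics/crop_ps.png",A[:600,:800])
B=r(t[175:260,275:385],7);cv2.imwrite("pics/crop_pt.png",B[:600,:800])
E
```

```text
(no output)
```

View pics/crop_tin.png

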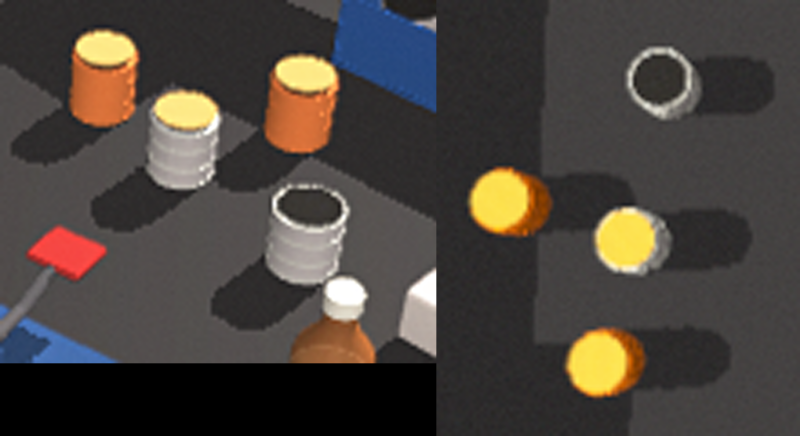

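View pics/crop_ps.png

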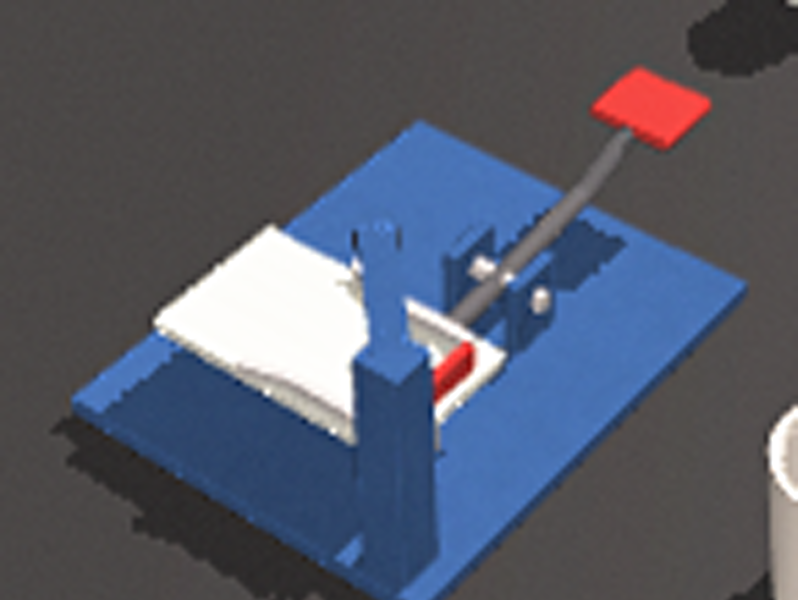

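View pics/crop_pt.png

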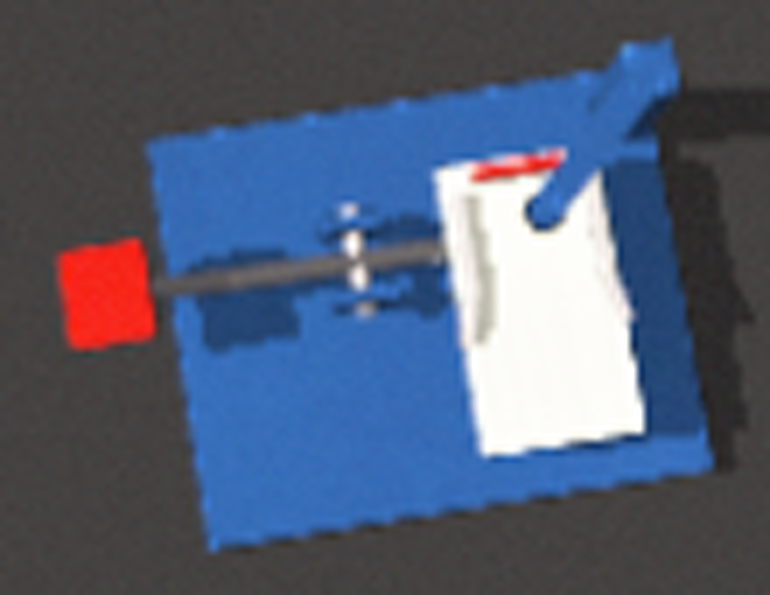

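```bash
cat > m.py <<'E'
from h import *
def cen(img,mask,box):
    x0,y0,x1,y1=box;m=np.zeros(mask.shape,np.uint8);m[y0:y1,x0:x1]=mask[y0:y1,x0:x1]
    n,l,s,c=cv2.connectedComponentsWithStats(m);k=1+np.argmax(s[1:,4]);
    cs,_=cv2.findContours((l==k).astype(np.uint8),0,2);return c[k],s[k],max(cs,key=cv2.contourArea)
E
python3 - <<'E'
from m import *
s=cv2.imread("pics/scene0.png");t=cv2.imread("pics/top0.png")
H={"scene":cv2.cvtColor(s,40),"top":cv2.cvtColor(t,40)}
brass=lambda h:cv2.inRange(h,(18,90,150),(35,255,255))
red=lambda h:cv2.bitwise_or(cv2.inRange(h,(0,180,120),(6,255,255)),cv2.inRange(h,(174,180,120),(180,255,255)))
a=cen(s,brass(H["scene"]),(355,150,388,185));b=cen(t,brass(H["top"]),(214,222,244,252))
print("lid",a[:2],b[:2],tri(a[0],b[0]),onz("scene",*a[0],.068),onz("top",*b[0],.068))
a=cen(s,red(H["scene"]),(325,185,355,210));b=cen(t,red(H["top"]),(275,205,300,230))
pd=onz("top",*b[0],.07)
print("pad",a[:2],b[:2],tri(a[0],b[0]),onz("scene",*a[0],.07),pd)
# baseplate edges
blue=cv2.inRange(H["top"],(100,120,60),(125,255,255))
c=cen(t,blue,(275,170,385,265));r=cv2.minAreaRect(c[2]);print("base",r)
wh=cv2.inRange(H["top"],(0,0,170),(180,60,255));c=cen(t,wh,(330,185,375,250));r=cv2.minAreaRect(c[2]);q=cv2.boxPoints(r);print("platen",r)
Q=np.array([onz("top",*p,.05) for p in q]);print(Q,np.linalg.norm(Q[1]-Q[0]),np.linalg.norm(Q[2]-Q[1]),Q.mean(0))
for d in(Q[1]-Q[0],Q[2]-Q[1]):print(np.arctan2(d[1],d[0]))
o=onz("top",275+543/7,175+212/7,.144);print("overhead",o)
# base edge left
e1=onz("top",275+148/7,175+140/7,.01);e2=onz("top",275+208/7,175+550/7,.01);print("yaw base",np.arctan2(*(e1-e2)[[1,0]]))
f1=onz("top",275+655/7,175+75/7,.01);f2=onz("top",275+712/7,175+470/7,.01);print(np.arctan2(*(f1-f2)[[1,0]]))
d=pd-o;print("pad-over",d[:2],np.linalg.norm(d[:2]),np.arctan2(-d[0],d[1]))
E
```

```text
lid (array([370.76296296, 159.7037037 ]), array([363, 155,  17,  10, 135], dtype=int32)) (array([226.56716418, 235.18905473]), array([219, 227,  16,  17, 201], dtype=int32)) (array([0.45624644, 0.32882235, 0.06763577]), np.float64(0.0004938164642163458)) [0.45670654 0.32861653 0.068     ] [0.45605259 0.3285577  0.068     ]
pad (array([338.03614458, 199.18674699]), array([328, 193,  21,  14, 166], dtype=int32)) (array([289.90116279, 216.72674419]), array([284, 209,  13,  16, 172], dtype=int32)) (array([0.52213199, 0.10616474, 0.0663843 ]), np.float64(0.0015864648536162602)) [0.52559489 0.1035119  0.07      ] [0.52121688 0.10535306 0.07      ]
base ((337.3564758300781, 216.60296630859375), (61.89277648925781, 77.05987548828125), 80.90972137451172)
platen ((351.8108215332031, 217.36488342285156), (41.75734329223633, 24.166650772094727), 80.53767395019531)
[[ 0.58898639 -0.06248022  0.05      ]
 [ 0.60367211 -0.14985794  0.05      ]
 [ 0.45335004 -0.17206307  0.05      ]
 [ 0.43925458 -0.08590016  0.05      ]] 0.08860324737708991 0.15195325564019066 [ 0.52131578 -0.11757535  0.05      ]
-1.4042808828062312
-2.9949361527932177
overhead [ 0.55238159 -0.11133043  0.144     ]
yaw base 0.14928658360155922
0.12157235583176076
pad-over [-0.03116471  0.21668349] 0.21891316327811666 0.14284635448937968
```

The candidates with brass tops are the steel tin at scene (371,167) / top (227,235), and two orange-bodied ones at scene (348,150) and (403,158). The crop shows the first has a steel body and a raised brass lid, so that is the one. The black-topped tin at (404,194) does not fit. The press yaw is about 0.146 and the seat is at about (0.554,-0.112).

>>> arm_command --fingers '[-1,-1,-1,-1,-1,-1,-1,-1]' --pt "0.05 0.02 0" --pt "0.05 0.02 0" --pt "0.05 0.03 0" --pt "0.05 0.04 0" --pt "0.05 0.05 0" --pt "0.04 0.05 0" --pt "0.02 0.05 0" --pt "0 0.05 0" --roll '[-0.084,0,0,0,0,0,0,0]' --newtons 20

```text
t: 0.9
eef_pos: [0.4179, -0.3905, 0.2198]
ee_rot: [3.134, -0.006, -3.009]
force: [1.3, 0.6, 0.5]
width: 0.0879
```

>>> arm_command --fingers '[-1,-1,-1,-1,-1,-1,-1,-1]' --pt "0.01 0.05 0" --pt "0.01 0.05 0" --pt "0 0.05 0" --pt "0 0.05 0" --pt "0 0.05 0" --pt "0 0.05 0" --pt "0 0.05 0" --pt "0 0.05 0" --roll '[0,0,0,0,0,0,0,0]'

```text
t: 1.7
eef_pos: [0.4337, 0.0076, 0.218]
ee_rot: [3.132, -0.008, -3.009]
force: [2.0, 0.7, -0.4]
width: 0.0878
```

>>> arm_command --fingers '[-1,-1,-1,-1,-1,-1,-1,-1]' --pt "0 0.05 0" --pt "0 0.05 0" --pt "0 0.05 0" --pt "0 0.05 0" --pt "0 0.05 0" --pt "0 0.04 0" --pt "0 0 0" --pt "0 0 0" --roll '[0,0,0,0,0,0,0,0]'

```text
t: 2.5
eef_pos: [0.4287, 0.3049, 0.217]
ee_rot: [3.131, -0.008, -3.002]
force: [-0.5, 0.0, -0.3]
width: 0.0875
```

>>> arm_command --fingers '[-1,-1,-1,-1,-1,-1]' --pt "0.027 0.024 -0.03" --pt "0 0 -0.04" --pt "0 0 -0.03" --pt "0 0 0" --pt "0 0 0" --pt "0 0 0" --roll '[0.006,0,0,0,0,0]'

```text
t: 3.1
eef_pos: [0.4577, 0.3261, 0.1177]
ee_rot: [3.129, -0.005, -2.998]
force: [0.3, -0.0, 0.4]
width: 0.0877
```

Run:
```python
from m import *
s=grab_frame("scene");t=grab_frame("top")
A=cv2.resize(s[90:220,310:440],None,fx=3,fy=3);B=cv2.resize(t[170:300,160:290],None,fx=3,fy=3)
cv2.imwrite("pics/g1.png",np.hstack([A,B]))
print(get_state()["eef_pos"],get_state()["force"])
```

```text
[0.45806769 0.32673359 0.11827378] [-0.51269418  0.38093427  0.93888649]
```

View pics/g1.png

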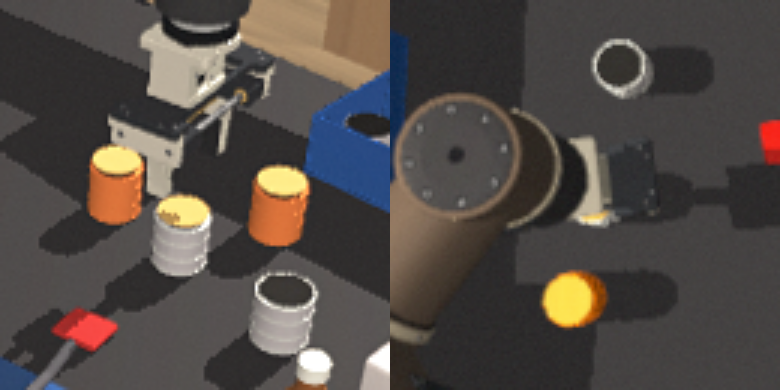

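The open gripper hangs above the steel tin (brass top near crop (183,212)), with its jaws straddling it along y and clear of both orange tins. I am descending.

>>> arm_command --fingers '[-1,-1,-1,-1,-1]' --pt "-0.002 0.002 -0.03" --pt "0 0 -0.03" --pt "0 0 -0.02" --pt "0 0 0" --pt "0 0 0" --roll '[0,0,0,0,0]'

```text
t: 3.7
eef_pos: [0.4596, 0.3329, 0.0451]
ee_rot: [3.117, 0.008, -2.997]
force: [-0.3, -0.0, 0.9]
width: 0.088
```

>>> arm_command --fingers '[-1,-1,-1]' --pt "-0.003 -0.004 -0.008" --pt "0 0 0" --pt "0 0 0" --roll '[0,0,0]'

```text
t: 4.0
eef_pos: [0.4578, 0.3304, 0.0403]
ee_rot: [3.113, 0.013, -2.996]
force: [0.8, 0.0, 0.5]
width: 0.0876
```

>>> arm_command --fingers '[-1,1,1,1,1]' --pt "-0.002 -0.002 -0.009" --pt "0 0 0" --pt "0 0 0" --pt "0 0 0" --pt "0 0 0" --roll '[0,0,0,0,0]'

```text
t: 4.5
eef_pos: [0.4561, 0.3288, 0.0317]
ee_rot: [3.112, 0.014, -2.996]
force: [-0.7, 1.3, -0.1]
width: 0.0613
```

>>> arm_command --fingers '[1,1,1,1,1,1]' --pt "0 0 0" --pt "0 0 0.03" --pt "0 0 0.04" --pt "0 0 0.05" --pt "0 -0.02 0.04" --pt "0 -0.04 0.02" --roll '[0,0,0,0,0,0]'

```text
t: 5.1
eef_pos: [0.4531, 0.2666, 0.212]
ee_rot: [3.121, 0.005, -2.994]
force: [-0.1, -0.9, -1.6]
width: 0.0598
```

>>> arm_command --fingers '[1,1,1,1,1,1,1,1]' --pt "0.004 -0.05 0" --pt "0.004 -0.05 0" --pt "0.004 -0.05 0" --pt "0.004 -0.05 0" --pt "0.004 -0.05 0" --pt "0.004 -0.05 0" --pt "0 -0.05 0" --pt "0 -0.03 0" --roll '[0,0,0,0,0,0,0,0]'

```text
t: 5.9
eef_pos: [0.4738, -0.1168, 0.2168]
ee_rot: [3.114, 0.013, -2.988]
force: [0.4, 0.2, -2.2]
width: 0.0602
```

>>> arm_command --fingers '[1,1,1]' --pt "0 0 0" --pt "0 0 0" --pt "0 0 0" --roll '[0,0,0]'

```text
t: 6.2
eef_pos: [0.4722, -0.1203, 0.2157]
ee_rot: [3.114, 0.011, -2.995]
force: [0.4, 1.2, -1.4]
width: 0.0598
```

>>> arm_command --fingers '[1,1,1,1,1,1]' --pt "0.006 -0.003 -0.04" --pt "0 0 -0.04" --pt "0 0 -0.03" --pt "0 0 -0.01" --pt "0 0 0" --pt "0 0 0" --roll '[0,0,0,0,0,0]'

```text
t: 6.8
eef_pos: [0.4811, -0.1176, 0.0954]
ee_rot: [3.115, 0.017, -2.986]
force: [-0.5, -0.1, -2.3]
width: 0.0595
```

Run:
```python
from m import *
s=grab_frame("scene");t=grab_frame("top")
A=cv2.resize(s[120:300,220:380],None,fx=2.5,fy=2.5);B=cv2.resize(t[140:320,270:430],None,fx=2.5,fy=2.5)
cv2.imwrite("pics/g2.png",np.hstack([A,B]))
print(get_state()["eef_pos"],get_state()["force"])
```

```text
[ 0.48154085 -0.11779906  0.09600543] [-0.2248571  -0.40555865 -1.61087445]
```

View pics/g2.png

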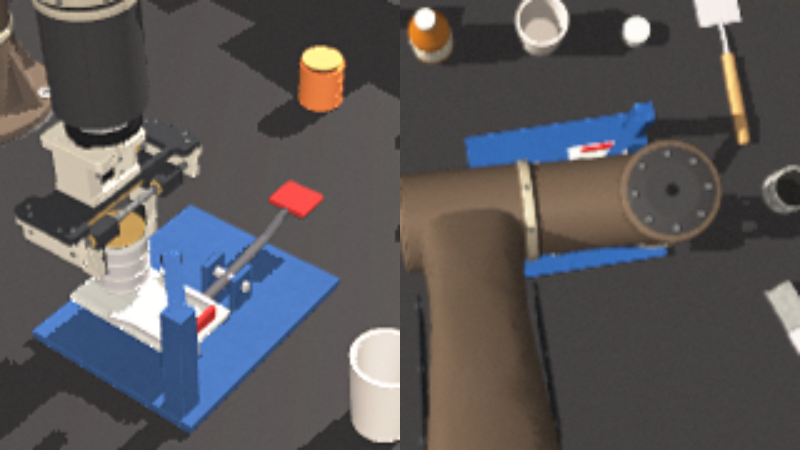

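The tin hangs upright about 14 mm over the front of the platen (scene crop (130,270)), with the gripper well clear of the overhead arm and column.

>>> arm_command --fingers '[1,1,1,1]' --pt "-0.003 -0.005 -0.004" --pt "0 0 -0.004" --pt "0 0 -0.002" --pt "0 0 0" --roll '[-0.008,0,0,0]'

```text
t: 7.3
eef_pos: [0.4802, -0.1232, 0.0884]
ee_rot: [3.115, 0.025, -2.995]
force: [-0.1, -0.2, -1.5]
width: 0.0599
```

>>> arm_command --fingers '[1,1,1]' --pt "-0.001 0 -0.004" --pt "0 0 -0.001" --pt "0 0 -0.001" --roll '[0,0,0]'

```text
t: 7.6
eef_pos: [0.4793, -0.1234, 0.0822]
ee_rot: [3.115, 0.026, -2.995]
force: [0.3, 0.6, -2.1]
width: 0.06
```

>>> arm_command --fingers '[1,1]' --pt "0 0 -0.001" --pt "0 0 -0.001" --roll '[0,0]'

```text
t: 7.8
eef_pos: [0.4797, -0.1234, 0.0814]
ee_rot: [3.116, 0.026, -2.994]
force: [-8.0, 3.7, 19.0]
width: 0.06
```

>>> arm_command --fingers '[-1,-1,-1,-1,-1]' --pt "0 0 0.001" --pt "0 0 0" --pt "0 0 0" --pt "0 0 0" --pt "0 0 0" --roll '[0,0,0,0,0]'

```text
t: 8.3
eef_pos: [0.4806, -0.1234, 0.0831]
ee_rot: [3.116, 0.028, -2.994]
force: [-0.5, 0.8, -0.7]
width: 0.0869
```

>>> arm_command --fingers '[-1,-1,-1,0,1,1,1,1]' --pt "-0.02 -0.003 0.002" --pt "-0.02 -0.003 0" --pt "-0.02 -0.003 0" --pt "0 0 0" --pt "0 0 0" --pt "0 0 0" --pt "0 0 0" --pt "0 0 0" --roll '[0,0,0,0,0,0,0,0]'

```text
t: 9.1
eef_pos: [0.4205, -0.1325, 0.0846]
ee_rot: [3.117, 0.028, -2.993]
force: [-0.9, -1.0, -0.2]
width: 0.0532
```

Run:
```python
from m import *
s=grab_frame("scene");t=grab_frame("top")
A=cv2.resize(s[140:300,200:360],None,fx=3.5,fy=3.5,interpolation=cv2.INTER_CUBIC)
cv2.imwrite("pics/g3.png",A)
print(get_state()["eef_pos"],get_state()["force"],get_state()["width"])
```

```text
[ 0.42043881 -0.13252915  0.08461105] [-0.18422819  0.15079136 -0.33208602] 0.04550071178138831
```

View pics/g3.png

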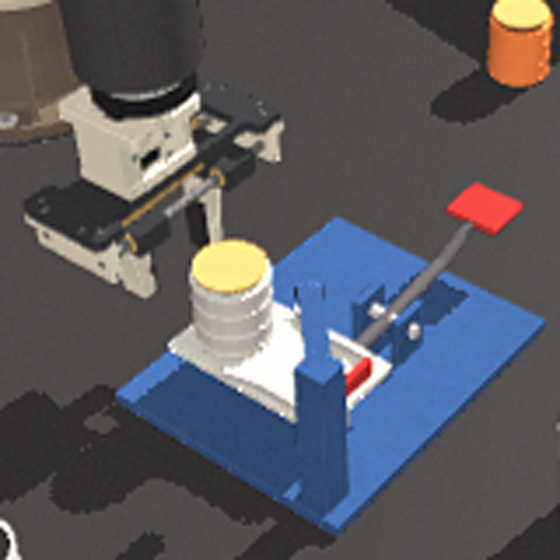

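The tin stands upright on the front of the platen (crop (232,300)), with the fingers behind it and closing. Next I push it in.

>>> arm_command --fingers '[1,1,1,1,1,1]' --pt "0 0 0.004" --pt "0 0 0" --pt "0 0 0" --pt "0.01 0.0015 0" --pt "0.008 0.001 0" --pt "0.006 0.001 0" --roll '[0,0,0,0,0,0]'

```text
t: 9.8
eef_pos: [0.4461, -0.1288, 0.089]
ee_rot: [3.117, 0.028, -2.993]
force: [-0.7, -0.9, -0.9]
width: 0.0013
```

>>> arm_command --fingers '[1,1,1,1,1]' --pt "0.01 0.0015 0" --pt "0.01 0.0015 0" --pt "0.01 0.0015 0" --pt "0.008 0.001 0" --pt "0.006 0.001 0" --roll '[0,0,0,0,0]'

```text
t: 10.3
eef_pos: [0.4939, -0.1217, 0.0883]
ee_rot: [3.117, 0.025, -2.993]
force: [-0.9, -1.1, -0.1]
width: 0.0006
```

Run:
```python
from m import *
s=grab_frame("scene");t=grab_frame("top")
A=cv2.resize(s[140:300,200:360],None,fx=3.5,fy=3.5,interpolation=cv2.INTER_CUBIC)
cv2.imwrite("pics/g4.png",A)
print(get_state()["eef_pos"],get_state()["force"],get_state()["width"])
```

```text
[ 0.49428611 -0.12168006  0.08828193] [-0.10583713  1.43171306 -0.35579711] 0.0003114269760915656
```

View pics/g4.png

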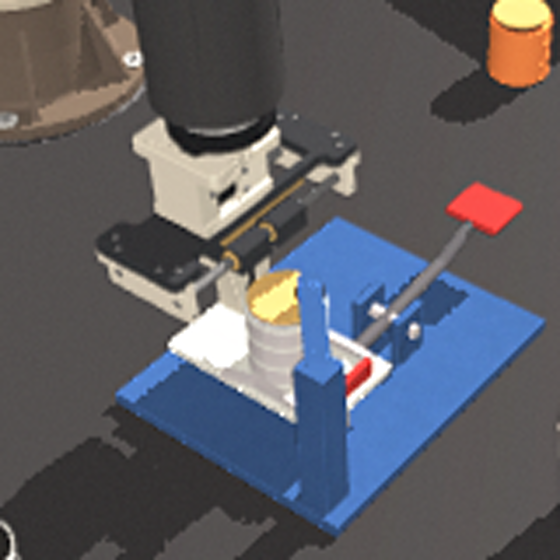

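The tin is sliding in upright between the rails (crop (275,330)). It has about 20 mm to go.

>>> arm_command --fingers '[1,1,1]' --pt "0.005 0.001 0" --pt "0.005 0.0005 0" --pt "0.003 0.0005 0" --roll '[0,0,0]'

```text
t: 10.7
eef_pos: [0.5071, -0.1196, 0.0882]
ee_rot: [3.116, 0.025, -2.993]
force: [-1.1, 0.1, -0.4]
width: 0.0002
```

>>> arm_command --fingers '[1,1]' --pt "0.003 0.0005 0" --pt "0.002 0 0" --roll '[0,0]'

```text
t: 10.9
eef_pos: [0.5125, -0.119, 0.0882]
ee_rot: [3.116, 0.025, -2.993]
force: [-0.5, -0.2, 0.0]
width: 0.0006
```

>>> arm_command --fingers '[1,1]' --pt "0.002 0.0005 0" --pt "0.001 0 0" --roll '[0,0]'

```text
t: 11.1
eef_pos: [0.5157, -0.1185, 0.0882]
ee_rot: [3.116, 0.025, -2.993]
force: [-1.0, -0.6, -0.9]
width: 0.0005
```

>>> arm_command --fingers '[1,1]' --pt "0.001 0 0" --pt "0.001 0 0" --roll '[0,0]'

```text
t: 11.3
eef_pos: [0.5162, -0.1186, 0.0879]
ee_rot: [3.116, 0.022, -2.994]
force: [-5.8, -0.3, 3.3]
width: 0.0004
```

>>> arm_command --fingers '[1]' --pt "0.001 0 0" --roll '[0]'

```text
t: 11.4
eef_pos: [0.5162, -0.1188, 0.0878]
ee_rot: [3.116, 0.02, -2.994]
force: [-4.8, 0.0, 3.3]
width: 0.0007
```

>>> arm_command --fingers '[1]' --pt "0.001 0 0" --roll '[0]'

```text
t: 11.5
eef_pos: [0.5162, -0.1189, 0.0877]
ee_rot: [3.115, 0.018, -2.994]
force: [-5.3, -0.3, 3.5]
width: 0.0006
```

>>> arm_command --fingers '[1,1,1,1,1,1,1]' --pt "-0.003 -0.0005 0" --pt "-0.02 -0.003 0" --pt "-0.03 -0.004 0" --pt "-0.03 -0.004 0.02" --pt "0 0.01 0.05" --pt "0 0.03 0.05" --pt "0 0.04 0.04" --roll '[0,0,0,0,0,0,0]'

```text
t: 12.2
eef_pos: [0.4299, -0.0596, 0.2376]
ee_rot: [3.115, 0.017, -2.999]
force: [1.7, 0.9, 0.7]
width: 0.0006
```

>>> arm_command --fingers '[1,1,1,1,1]' --pt "0 0.05 0" --pt "0 0.05 0" --pt "0 0.05 0" --pt "0 0.05 0" --pt "0 0.0 0" --roll '[0,0,0,0,0]'

```text
t: 12.7
eef_pos: [0.4342, 0.1473, 0.2479]
ee_rot: [3.106, 0.043, -2.998]
force: [0.8, -0.9, -0.7]
width: 0.001
```

Run:
```python
from m import *
s=grab_frame("scene");t=grab_frame("top")
cv2.imwrite("pics/s5.png",s);cv2.imwrite("pics/t5.png",t)
A=cv2.resize(s[180:300,220:365],None,fx=3.5,fy=3.5,interpolation=cv2.INTER_CUBIC)
B=cv2.resize(t[165:265,270:385],None,fx=3.5,fy=3.5,interpolation=cv2.INTER_CUBIC)
cv2.imwrite("pics/g5.png",np.vstack([A[:420,:507],cv2.copyMakeBorder(B,0,0,0,max(0,507-B.shape[1]),0)[:,:507]])[:800])
cv2.imwrite("pics/g5a.png",A);cv2.imwrite("pics/g5b.png",B)
print(get_state()["eef_pos"],get_state()["force"],get_state()["t"])
```

```text
[0.43372713 0.14385442 0.2474991 ] [ 0.01455736 -0.41141349 -0.39682264] 12.8
```

View pics/g5a.png

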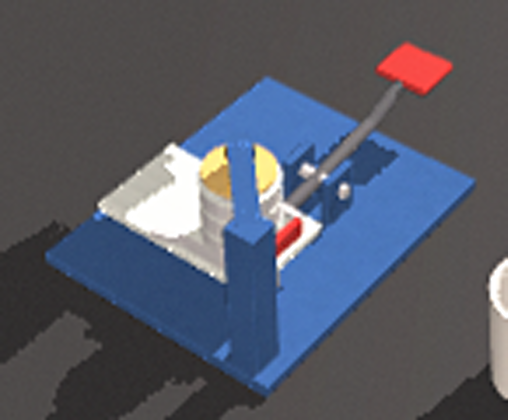

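View pics/g5b.png

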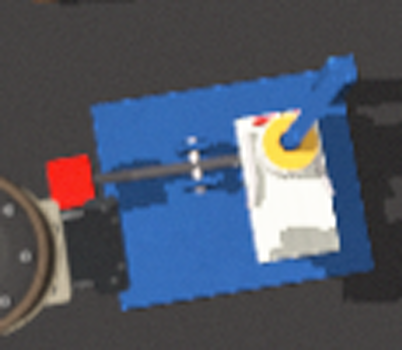

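Run:
```python
from m import *
t=cv2.imread("pics/t5.png");h=cv2.cvtColor(t,40)
m=cv2.inRange(h,(15,80,120),(38,255,255));m[:190]=m[:190];x=cen(t,m,(335,190,370,225));(c,r)=cv2.minEnclosingCircle(x[2])
P=onz("top",*c,.118);print(c,r,P, "tin radius m",r*.118)
d=P[:2]-[0.554,-0.112];u=np.array([.9894,.1455]);print("along,lat",d@u,d@[-.1455,.9894])
o=onz("top",270+291/3.5,165+140/3.5,.144);print("over",o)
print(x[1])
```

```text
(352.2826232910156, 205.28260803222656) 8.20844554901123 [ 0.55586568 -0.11300409  0.118     ] tin radius m 0.9685965747833252
along,lat 0.0016998094552275942 -0.0012648993468199385
over [ 0.55335913 -0.11328702  0.144     ]
[345 198  16  16 146]
```

The tin stands against the red stop. Its lid is centred at top pixel (352,205), i.e. (0.556,-0.113), within 3 mm of the overhead point. The push also stopped with a 5 N rise where expected. Next is the paddle.

>>> arm_command --fingers '[1,1,1,1,1,1]' --pt "0.044 -0.019 -0.02" --pt "0.044 -0.019 -0.04" --pt "0 0 -0.04" --pt "0 0 -0.03" --pt "0 0 0" --pt "0 0 0" --roll '[0,0,0,0,0,0]'

```text
t: 13.4
eef_pos: [0.5188, 0.1024, 0.1236]
ee_rot: [3.104, 0.051, -3.003]
force: [0.8, -0.2, 0.1]
width: 0.0002
```

>>> arm_command --fingers '[1,1,1,1,1]' --pt "0.003 0.003 -0.02" --pt "0 0 -0.015" --pt "0 0 -0.005" --pt "0 0 -0.001" --pt "0 0 0" --roll '[0,0,0,0,0]'

```text
t: 13.9
eef_pos: [0.5266, 0.1059, 0.0912]
ee_rot: [3.1, 0.064, -3.004]
force: [0.8, -0.1, -0.1]
width: 0.0006
```

Run:
```python
from m import *
s=grab_frame("scene")
cv2.imwrite("pics/g6.png",cv2.resize(s[120:300,220:400],None,fx=3.3,fy=3.3,interpolation=cv2.INTER_CUBIC))
print(get_state()["eef_pos"],get_state()["force"],get_state()["t"])
```

```text
[0.5268429  0.106041   0.09143412] [0.22581428 0.36661365 0.43357929] 13.95
```

View pics/g6.png

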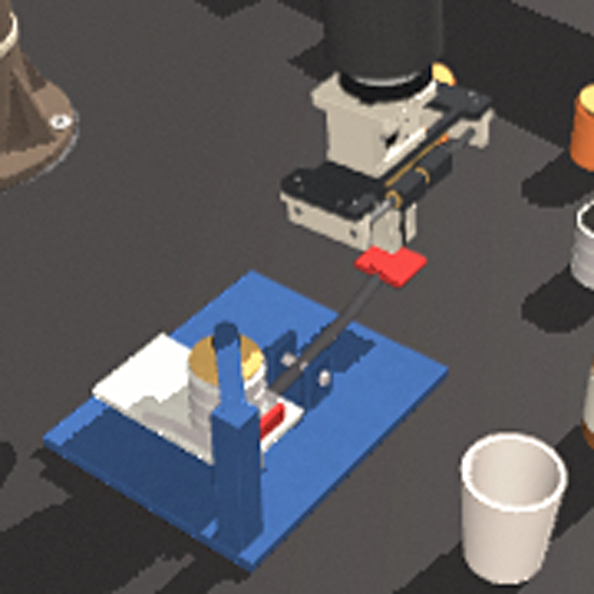

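The shut fingertips are about 20 mm above the red paddle (crop (392,265)), and the tin is seated under the pad. I am going down in small steps.

>>> arm_command --fingers '[1,1,1,1]' --pt "-0.005 0 -0.008" --pt "0 0 -0.006" --pt "0 0 -0.002" --pt "0 0 -0.001" --roll '[0,0,0,0]'

```text
t: 14.35
eef_pos: [0.522, 0.1066, 0.0751]
ee_rot: [3.099, 0.068, -3.003]
force: [-0.3, 0.9, 0.1]
width: 0.0001
```

>>> arm_command --fingers '[1,1]' --pt "-0.001 0 -0.001" --pt "0 0 -0.001" --roll '[0,0]'

```text
t: 14.55
eef_pos: [0.5209, 0.1066, 0.0727]
ee_rot: [3.099, 0.067, -3.003]
force: [-0.7, 0.1, 0.2]
width: 0.0003
```

>>> arm_command --fingers '[1,1,1]' --pt "0 0 -0.001" --pt "0 0 -0.001" --pt "0 0 -0.001" --roll '[0,0,0]'

```text
t: 14.85
eef_pos: [0.5211, 0.1068, 0.0698]
ee_rot: [3.099, 0.067, -3.003]
force: [-2.8, 1.8, 4.4]
width: 0.0006
```

>>> arm_command --fingers '[1,1,1]' --pt "0 0 -0.001" --pt "0 0 -0.001" --pt "0 0 -0.001" --roll '[0,0,0]'

```text
t: 15.15
eef_pos: [0.5211, 0.1073, 0.067]
ee_rot: [3.098, 0.068, -3.003]
force: [-3.0, 1.8, 3.6]
width: 0.0002
```

>>> arm_command --fingers '[1,1,1]' --pt "0 0 -0.001" --pt "0 0 -0.001" --pt "0 0 -0.001" --roll '[0,0,0]'

```text
t: 15.45
eef_pos: [0.5213, 0.1076, 0.0641]
ee_rot: [3.098, 0.069, -3.003]
force: [-2.2, 2.2, 4.0]
width: 0.0004
```

>>> arm_command --fingers '[1,1]' --pt "0 0 -0.001" --pt "0 0 -0.001" --roll '[0,0]'

```text
t: 15.65
eef_pos: [0.5215, 0.1078, 0.062]
ee_rot: [3.097, 0.069, -3.003]
force: [-1.9, 2.5, 4.1]
width: 0.0006
```

>>> arm_command --fingers '[1,1]' --pt "0 0 -0.001" --pt "0 0 -0.001" --roll '[0,0]'

```text
t: 15.85
eef_pos: [0.5217, 0.1079, 0.0598]
ee_rot: [3.097, 0.069, -3.003]
force: [-2.4, 2.6, 4.4]
width: 0.0004
```

>>> arm_command --fingers '[1,1]' --pt "0 0 -0.001" --pt "0 0 -0.001" --roll '[0,0]'

```text
t: 16.05
eef_pos: [0.5219, 0.108, 0.0577]
ee_rot: [3.097, 0.07, -3.003]
force: [-2.0, 1.9, 3.8]
width: 0.0004
```

>>> arm_command --fingers '[1,1]' --pt "0 0 -0.001" --pt "0 0 -0.001" --roll '[0,0]'

```text
t: 16.25
eef_pos: [0.522, 0.1081, 0.0557]
ee_rot: [3.097, 0.07, -3.003]
force: [-4.7, 2.6, 10.4]
width: 0.0003
```

>>> arm_command --fingers '[1,1]' --pt "0 0 -0.001" --pt "0 0 -0.001" --roll '[0,0]'

```text
t: 16.45
eef_pos: [0.522, 0.1083, 0.0544]
ee_rot: [3.097, 0.07, -3.002]
force: [-5.0, 2.1, 9.9]
width: 0.0006
```

Run:
```python
from m import *
s=grab_frame("scene")
cv2.imwrite("pics/g7.png",cv2.resize(s[160:300,220:370],None,fx=4.2,fy=4.2,interpolation=cv2.INTER_CUBIC))
print(get_state()["eef_pos"],get_state()["force"],get_state()["t"])
```

```text
[0.52201516 0.1083199  0.05433252] [-4.46700665  2.07006198  9.33439212] 16.5
```

View pics/g7.png

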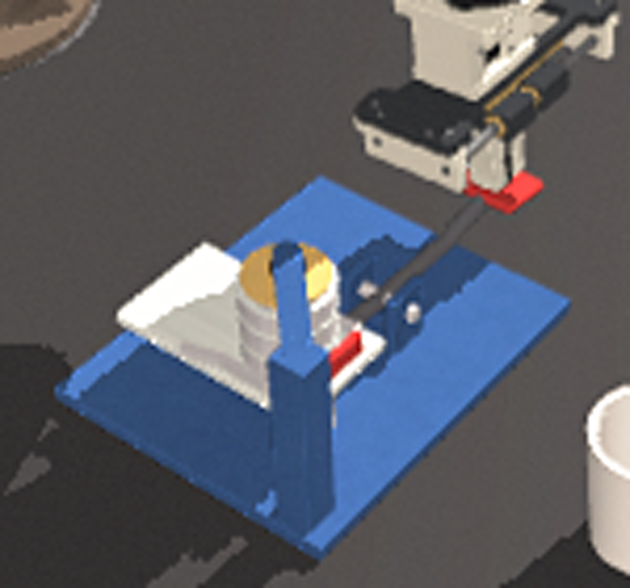

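The lid is now against the pad and the platen is raised (crop (285,280)). The force is at 10 N, so the lid is moving. I will continue until it goes stiff.

>>> arm_command --fingers '[1,1]' --pt "0 0 -0.001" --pt "0 0 -0.001" --roll '[0,0]'

```text
t: 16.7
eef_pos: [0.522, 0.1084, 0.0532]
ee_rot: [3.097, 0.07, -3.002]
force: [-5.5, 2.3, 9.8]
width: 0.0003
```

>>> arm_command --fingers '[1,1]' --pt "0 0 -0.001" --pt "0 0 -0.001" --roll '[0,0]'

```text
t: 16.9
eef_pos: [0.522, 0.1086, 0.0522]
ee_rot: [3.097, 0.071, -3.002]
force: [-5.0, 2.5, 9.9]
width: 0.0003
```

>>> arm_command --fingers '[1]' --pt "0 0 -0.001" --roll '[0]'

```text
t: 17.0
eef_pos: [0.522, 0.1086, 0.0517]
ee_rot: [3.097, 0.071, -3.001]
force: [-5.1, 2.1, 9.5]
width: 0.0002
```

>>> arm_command --fingers '[1]' --pt "0 0 -0.001" --roll '[0]'

```text
t: 17.1
eef_pos: [0.522, 0.1087, 0.0511]
ee_rot: [3.097, 0.072, -3.001]
force: [-5.1, 3.2, 10.7]
width: 0.0007
```

>>> arm_command --fingers '[1]' --pt "0 0 -0.001" --roll '[0]'

```text
t: 17.2
eef_pos: [0.522, 0.1087, 0.0507]
ee_rot: [3.097, 0.072, -3.001]
force: [-6.8, 1.0, 15.1]
width: 0.0006
```

>>> arm_command --fingers '[1]' --pt "0 0 -0.001" --roll '[0]'

```text
t: 17.3
eef_pos: [0.522, 0.1087, 0.0506]
ee_rot: [3.097, 0.072, -3.001]
force: [-7.6, 1.7, 18.9]
width: 0.0005
```

>>> arm_command --fingers '[1]' --pt "0 0 -0.001" --roll '[0]'

```text
t: 17.4
eef_pos: [0.522, 0.1087, 0.0506]
ee_rot: [3.097, 0.073, -3.0]
force: [-8.2, 1.9, 19.0]
width: 0.0006
```

>>> arm_command --fingers '[1]' --pt "0 0 -0.001" --roll '[0]'

```text
t: 17.5
eef_pos: [0.522, 0.1087, 0.0506]
ee_rot: [3.097, 0.073, -3.0]
force: [-6.7, 3.0, 17.2]
width: 0.0006
```

It went suddenly stiff at z=0.0506: 19 N and no further motion after about 3.9 mm of lid travel. The lid should be home. I am letting the lever up slowly.

>>> arm_command --fingers '[1,1,1,1,1,1,1,1]' --pt "0 0 0.001" --pt "0 0 0.002" --pt "0 0 0.002" --pt "0 0 0.002" --pt "0 0 0.003" --pt "0 0 0.003" --pt "0 0 0.003" --pt "0 0 0.003" --roll '[0,0,0,0,0,0,0,0]'

```text
t: 18.3
eef_pos: [0.522, 0.1069, 0.0708]
ee_rot: [3.099, 0.072, -3.0]
force: [0.5, -2.2, 2.3]
width: 0.0006
```

>>> arm_command --fingers '[1,1,1,1,1,1,1,1]' --pt "0 0 0.002" --pt "0 0 0.002" --pt "0 0 0.003" --pt "0 0 0.01" --pt "0 0 0.03" --pt "0 0 0.04" --pt "-0.03 0.03 0.05" --pt "-0.04 0.05 0" --roll '[0,0,0,0,0,0,0,0]'

```text
t: 19.1
eef_pos: [0.4667, 0.1685, 0.2009]
ee_rot: [3.1, 0.068, -3.006]
force: [0.1, 1.7, -0.6]
width: 0.0007
```

>>> arm_command --fingers '[1,1,1,1]' --pt "-0.01 0.05 0" --pt "0 0.05 0" --pt "0 0 0" --pt "0 0 0" --roll '[0,0,0,0]'

```text
t: 19.5
eef_pos: [0.4533, 0.2738, 0.207]
ee_rot: [3.093, 0.074, -3.003]
force: [0.4, -0.5, -0.8]
width: 0.0009
```

Run:
```python
from m import *
s=grab_frame("scene");t=grab_frame("top")
cv2.imwrite("pics/s8.png",s);cv2.imwrite("pics/t8.png",t)
A=cv2.resize(s[180:280,235:365],None,fx=4,fy=4,interpolation=cv2.INTER_CUBIC)
A5=cv2.resize(cv2.imread("pics/s5.png")[190:260,260:320],None,fx=6,fy=6,interpolation=cv2.INTER_CUBIC)
A8=cv2.resize(s[190:260,260:320],None,fx=6,fy=6,interpolation=cv2.INTER_CUBIC)
cv2.imwrite("pics/g8.png",np.hstack([A5,A8]))
print(get_state()["eef_pos"],get_state()["force"],get_state()["t"])
```

```text
[0.45376814 0.2727815  0.20678578] [ 0.62800848 -0.37923061 -0.51274947] 19.6
```

View pics/g8.png

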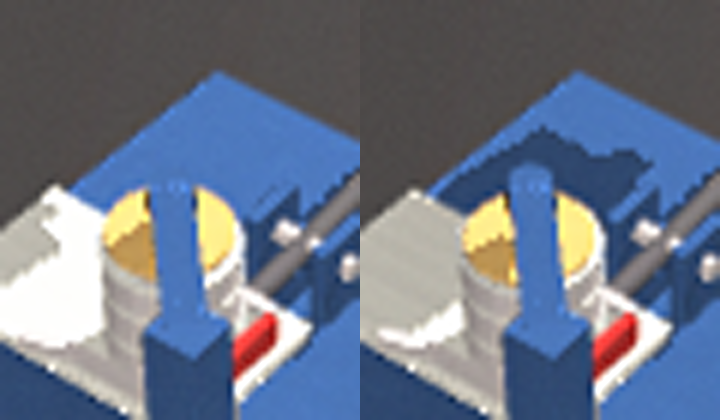

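View pics/s8.png

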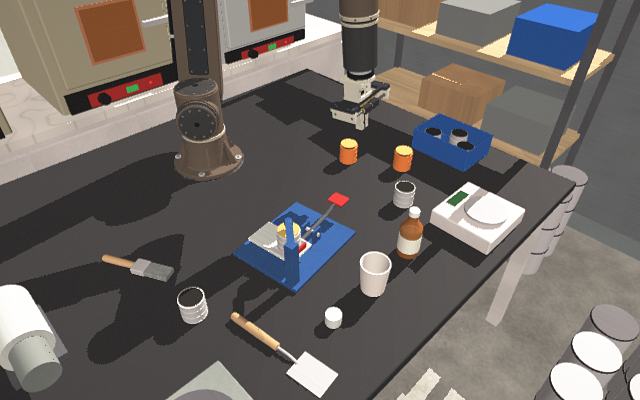

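View pics/t8.png

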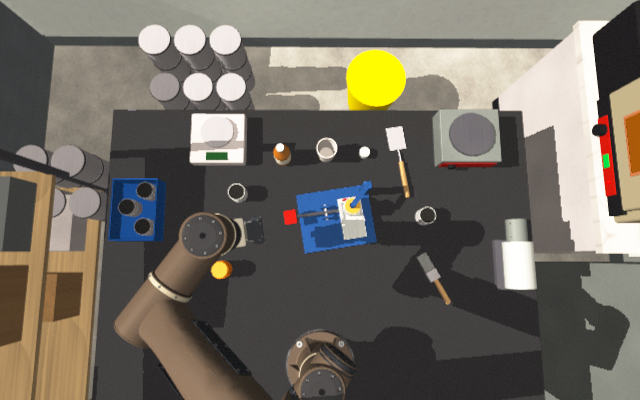

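The tin stands in the press at scene (289,232). Its lid has dropped into the rim: the visible lid top edge is lower than before, and the steel rim shows around it. The paddle is back at (338,199), and the bystanders have not moved.

Run:
```python
from station import *
print(job_done())
```

```text
the job is handed in; nothing more can be done
None
```

The tin is closed and standing in the press against the red back stop. The lever is back at rest and the gripper is clear of everything. I handed the job in at about 19.6 s.

- **Placing:** I gripped the steel tin with the brass lid by its body and set it on the load spot. I then slid it in with shut fingers until it stopped at the back stop, at about 5 N. Its lid centre measured within about 3 mm of the overhead point, which is about as closely as I could measure.
- **Pressing:** The lid met the pad after about 14 mm of paddle travel, then moved at about 10 N. It went suddenly stiff at about 20 mm. The lid had moved about 3.9 mm, which fits the 3.5 to 5 mm it stood proud. The peak reading was about 19 N down, or about 21 N in total, under the 25 N limit.
- **Last checks:** The pictures show the lid lower in the rim, the paddle back at its starting pixel, and the other items unmoved by eye. I judged the lid fully home from the stiffening and its travel, because the pictures are too coarse to confirm it to the millimetre.
- **Side effects:** The tool had drifted to about 0.08 rad of tilt by the end. It had no visible effect. Setting the tin down gave a brief contact of about 20 N between tin and platen. No check failed.

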